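# Load the clay drying drawer

## Task

Load the drying cabinet: pull its drawer out as far as it goes, build all the round clay tiles into one straight pile in the middle of the round plate in the drawer with the thick white weight disc on top, and put the clay bars in the shallow wooden box beside it. Then push the drawer fully shut so that the pile stays straight, let go, and leave the other things on the bench as they are.

Things in the scene. Friction and masses are not known exactly. Their poses are not given: they have to be found in the camera images.
- cabinet: Grey steel bench-top drying cabinet, fixed, 340 deep x 380 wide x 180 mm high, with one drawer. Origin: on the bench (z = 0) under the middle of its front face; its x axis points into the cabinet (the drawer comes out along its -x), y to the left, z up. The room inside is 100 mm high above the drawer's floor.
- drawer (a joint): Travel of the drawer in m: 0 fully shut, grows as it is pulled out, stop at 0.200. At the start it is shut or up to 20 mm open. Needs about 2 to 4 N, stays where it is left. Its front panel (380 wide, 18 mm thick, top 157 mm above the bench, lower edge 51 mm) overlaps the front: shut, its outer face is 18 mm ahead of it.
- drawer_floor (a point): Point on top of the drawer's floor, 60 mm above the bench, midway between its side walls and 100 mm behind its front panel's inner face; moves with the drawer; axes as the cabinet's. The floor is 310 mm deep (200 mm of it is out when fully open) and 336 mm wide between low side walls (4 mm thick, tops 80 mm above the bench).
- drawer_handle (a point): Middle of the drawer's handle, a level round bar 12 mm thick and 200 mm long along the cabinet's y axis, on two small brackets 90 mm either side; the bar's axis is 42 mm ahead of the drawer's front panel and 145 mm above the bench, 35 mm below the cabinet's top. The axes are those of the cabinet. It can be gripped from above.
- plate: Round flat white kiln plate, 110 mm in diameter, 10 mm thick, lying loose on the drawer floor in its left or right half. Origin: middle of its underside, z up.
- bar_box: Shallow open plywood box, 150 x 130 x 30 mm outside, walls and floor 6 mm, lying loose on the drawer floor in the other half. Origin: middle of its underside; x along its 150 mm length (roughly the cabinet's x), z up.
- ware_board: Fixed wooden board on the bench, 300 x 370 mm (x, y), 18 mm thick, on which the clay pieces and the weight lie at the start. Origin: middle of its underside.
- tile1: Flat round tile of dry clay (brown), 66 mm in diameter, 10 mm thick, 60 g; two to four of the four tiles are present. Origin: its centre; z along its axis. Both faces are alike.
- tile2: Flat round tile of dry clay (brown), 66 mm in diameter, 10 mm thick, 60 g; two to four of the four tiles are present. Origin: its centre; z along its axis. Both faces are alike.
- tile3: Flat round tile of dry clay (brown), 66 mm in diameter, 10 mm thick, 60 g; two to four of the four tiles are present. Origin: its centre; z along its axis. Both faces are alike.
- tile4: Flat round tile of dry clay (brown), 66 mm in diameter, 10 mm thick, 60 g; two to four of the four tiles are present. Origin: its centre; z along its axis. Both faces are alike.
- weight: White plaster weight disc, 66 mm in diameter, 24 mm thick, 0.11 to 0.23 kg. Origin: its centre; z along its axis. Both faces are alike.
- bar1: Flat rectangular bar of dry clay (brown), 95 x 26 x 14 mm (its x, y, z), 60 g; one to three of the three bars are present. Origin: its centre.
- bar2: Flat rectangular bar of dry clay (brown), 95 x 26 x 14 mm (its x, y, z), 60 g; one to three of the three bars are present. Origin: its centre.
- bar3: Flat rectangular bar of dry clay (brown), 95 x 26 x 14 mm (its x, y, z), 60 g; one to three of the three bars are present. Origin: its centre.
- water_jar: Bystander: glass jar, 76 mm in diameter, 100 mm high, loose, beyond the board. Origin: middle of its underside.
- plaster_head: Bystander: small plaster bust, 80 mm in diameter at its foot, 133 mm high, loose, beyond the board. Origin: middle of its underside.
Not all that is in view belongs to the job. Leave any green or turquoise look-alike of the tile1 alone. What is shaped like the tile2 but purple is not meant.

How it is judged:
On the way, in this order (a step that is already met when the one before it is completed fails the run):
1. the drawer is pulled out to its stop (value of joint drawer above 0.192 m), for 0.2 s.
2. the plate in the drawer carries all the tiles in a centred pile with the weight on top, and all bars are in the box (horizontal distance between each of tile1, tile2, tile3, tile4, weight and plate below 0.01 m and angle between the z axis of each of tile1, tile2, tile3, tile4, weight and the z axis of plate, either way round below 0.1 rad and z of tile1 in the frame of plate between 0.01 and 0.052 m and z of tile2 in the frame of plate between 0.01 and 0.052 m and z of tile3 in the frame of plate between 0.01 and 0.052 m and z of tile4 in the frame of plate between 0.01 and 0.052 m and z of weight in the frame of plate between 0.02 and 0.07 m and ((angle between tile1's own z axis and vertical below 0.2 rad and z of weight in the frame of tile1 above 0.01 m) or (angle between tile1's own z axis and vertical above 2.9 rad and z of weight in the frame of tile1 below -0.01 m)) and ((angle between tile2's own z axis and vertical below 0.2 rad and z of weight in the frame of tile2 above 0.01 m) or (angle between tile2's own z axis and vertical above 2.9 rad and z of weight in the frame of tile2 below -0.01 m)) and ((angle between tile3's own z axis and vertical below 0.2 rad and z of weight in the frame of tile3 above 0.01 m) or (angle between tile3's own z axis and vertical above 2.9 rad and z of weight in the frame of tile3 below -0.01 m)) and ((angle between tile4's own z axis and vertical below 0.2 rad and z of weight in the frame of tile4 above 0.01 m) or (angle between tile4's own z axis and vertical above 2.9 rad and z of weight in the frame of tile4 below -0.01 m)) and x of bar1 in the frame of bar_box between -0.07 and 0.07 m and y of bar1 in the frame of bar_box between -0.06 and 0.06 m and z of bar1 in the frame of bar_box between 0.006 and 0.05 m and x of bar2 in the frame of bar_box between -0.07 and 0.07 m and y of bar2 in the frame of bar_box between -0.06 and 0.06 m and z of bar2 in the frame of bar_box between 0.006 and 0.05 m and x of bar3 in the frame of bar_box between -0.07 and 0.07 m and y of bar3 in the frame of bar_box between -0.06 and 0.06 m and z of bar3 in the frame of bar_box between 0.006 and 0.05 m and angle between each of plate, bar_box's own z axis and vertical below 0.06 rad and z of plate in the frame of cabinet between 0.055 and 0.068 m and y of plate in the frame of cabinet between -0.13 and 0.13 m and z of bar_box in the frame of cabinet between 0.055 and 0.068 m and y of bar_box in the frame of cabinet between -0.13 and 0.13 m and contact force between the fingers and weight below 0.1 N), for 0.2 s.
3. the drawer is pushed shut (value of joint drawer below 0.008 m), for 0.2 s.
At the end, for the whole second after the job is handed in: The drawer is shut (within 8 mm) with plate and box lying flat in it; every tile and the weight lie flat (within 0.1 rad) with their centres within 10 mm of the plate's centre line, the weight above all tiles; every bar lies in the box (horizontal distance between each of tile1, tile2, tile3, tile4, weight and plate below 0.01 m and angle between the z axis of each of tile1, tile2, tile3, tile4, weight and the z axis of plate, either way round below 0.1 rad and z of tile1 in the frame of plate between 0.01 and 0.052 m and z of tile2 in the frame of plate between 0.01 and 0.052 m and z of tile3 in the frame of plate between 0.01 and 0.052 m and z of tile4 in the frame of plate between 0.01 and 0.052 m and z of weight in the frame of plate between 0.02 and 0.07 m and ((angle between tile1's own z axis and vertical below 0.2 rad and z of weight in the frame of tile1 above 0.01 m) or (angle between tile1's own z axis and vertical above 2.9 rad and z of weight in the frame of tile1 below -0.01 m)) and ((angle between tile2's own z axis and vertical below 0.2 rad and z of weight in the frame of tile2 above 0.01 m) or (angle between tile2's own z axis and vertical above 2.9 rad and z of weight in the frame of tile2 below -0.01 m)) and ((angle between tile3's own z axis and vertical below 0.2 rad and z of weight in the frame of tile3 above 0.01 m) or (angle between tile3's own z axis and vertical above 2.9 rad and z of weight in the frame of tile3 below -0.01 m)) and ((angle between tile4's own z axis and vertical below 0.2 rad and z of weight in the frame of tile4 above 0.01 m) or (angle between tile4's own z axis and vertical above 2.9 rad and z of weight in the frame of tile4 below -0.01 m)) and x of bar1 in the frame of bar_box between -0.07 and 0.07 m and y of bar1 in the frame of bar_box between -0.06 and 0.06 m and z of bar1 in the frame of bar_box between 0.006 and 0.05 m and x of bar2 in the frame of bar_box between -0.07 and 0.07 m and y of bar2 in the frame of bar_box between -0.06 and 0.06 m and z of bar2 in the frame of bar_box between 0.006 and 0.05 m and x of bar3 in the frame of bar_box between -0.07 and 0.07 m and y of bar3 in the frame of bar_box between -0.06 and 0.06 m and z of bar3 in the frame of bar_box between 0.006 and 0.05 m and angle between each of plate, bar_box's own z axis and vertical below 0.06 rad and z of plate in the frame of cabinet between 0.055 and 0.068 m and y of plate in the frame of cabinet between -0.13 and 0.13 m and z of bar_box in the frame of cabinet between 0.055 and 0.068 m and y of bar_box in the frame of cabinet between -0.13 and 0.13 m and x of plate in the frame of cabinet between 0.04 and 0.3 m and x of bar_box in the frame of cabinet between 0.04 and 0.3 m and value of joint drawer below 0.008 m and linear speed of weight below 0.02 m/s); the robot touches nothing.
It fails at once if the water jar is shifted by more than 30 mm (distance of water_jar from where it was at the start of the episode above 0.03 m).
It fails at once if the plaster head is shifted by more than 30 mm (distance of plaster_head from where it was at the start of the episode above 0.03 m).
Of tile1, tile2, tile3, tile4 only 2 to 4 are there at a start; the rules pass over those that are not, and their reading is None.
Of bar1, bar2, bar3 only 1 to 3 are there at a start; the rules pass over those that are not, and their reading is None.
At some moment in a run one of bar1, bar2, bar3 may be knocked a few centimetres aside while the robot is not near it.
Once in a run the grip may slacken for a moment while it holds something.
It also fails if it takes over 210 s, if anything falls off the work surface, if the arm or the gripper's body presses on something with over 40 N, if the wrist force passes 120 N, or if a joint passes its speed limit or range.

## Robot

A 7-joint arm with a two-finger parallel gripper is mounted at the origin on the work surface. World frame = base frame: x ahead of the robot, y to its left, z up, the work surface at z = 0. Lengths are in m, angles in rad, forces in N, time in s.
With the tool pointing down it reaches from about 0.425 to 0.925 m from the base axis. Payload 6.8 kg.
Tool frame: the origin (TCP) lies at the very end of the fingers, on their centre line; the grasp point (between the pads) lies 19 mm behind it; z points along the fingers, y is the direction in which the jaws open and shut (so a half turn about z gives the same grasp; the last joint's range is limited). The gripper opens to 85 mm and grips with 20 to 120 N. Pads are 22 mm wide; open, the fingers measure 114 mm over their backs; the gripper's body (76 mm by 85 mm) begins 54 mm behind the grasp point. The pads swing forward as they close: fully open they stand 13 mm farther back than shut.
Start: joints at [1.073, 0.477, 0.022, 1.555, -0.011, 1.109, -0.083], TCP at [0.257, -0.624, 0.231] pointing down, gripper open.
Joint ranges: [-2.96, 2.96], [-0.34, 2.1], [-1.41, 1.46], [0.24, 2.44], [-1.37, 4.51], [0.17, 1.92], [-2.96, 2.96]. Speed limits (rad/s): [2.39, 2.39, 3.14, 3.14, 3.14, 3.14, 3.14].

## Interface

Orientations are given as a unit quaternion [x, y, z, w].
In Python, from plant import move_ptp, movel, set_joints, gripper_open, grasp, dwell, solve_ik, observe, capture, IKError, job_done gives the robot as it stands. Calls block until the motion is done:
- move_ptp(position, orientation): joint-space move of the TCP to a pose.
- movel(position, attitude=None, v=0.15): straight line of the TCP; attitude=None keeps the orientation; v is the mean speed in m/s.
- set_joints(angles): joint-space move.
- gripper_open() and grasp(grasp_force=None): open the fingers fully, or close them until they stop; grasp_force is the grip in N (None keeps the last).
- dwell(seconds).
- solve_ik(position, orientation): joint angles nearest the present ones, or None.
- observe(): the state.
- capture(name): name is "scene" or "side" or "wrist"; returns a dict with "image" (384x512x3 uint8, blue, green, red), "z_map" (384x512 float32, m along the optical axis (not along the pixel's ray), 0 where there is no reading), "mtx" (3x3 intrinsics, pixels), "position" and "attitude" of the camera in the world. Camera axes: x right, y up, looking along -z (the intrinsics and any distortion apply to the point x, -y, -z); pixel columns grow to the right and rows downward; lengths in m; the calibration is good to about 2 mm. A picture is of the moment at which its call begins.
A pose or a line that the arm cannot do raises IKError and nothing moves.
- job_done(): hands the job in, once; it reports no verdict.
The state is a dict: "t": time; "q": joint angles; "joint_velocities": joint speeds; "joint_torque": joint torques, N m; "position": TCP position; "eef_rot": TCP orientation; "contact_force": force on the tool from outside, world axes, zero at the start; "torque": the same for the moment, N m; "gripper_width": finger opening in m.
Only numpy, scipy, OpenCV 4.12 (cv2) and the standard library are available. Lean on these libraries where they do the work, as an engineer would, in place of code of your own. Each camera call takes 0.05 s, during which the arm holds its last target.

## Working session

There is one attempt and no reset: what is moved stays moved. The work goes in short steps, each a Python script; the robot and the scene stay as the last script left them, time stands still between calls to the robot, and variables do not carry over. Pictures are saved under pics/ and viewed, and the job is handed in when it is done.

```bash
ls; mkdir -p pics; cat > h.py <<'E'
import numpy as np, cv2, json
from scipy.spatial.transform import Rotation as R
from plant import *
def cap(name,fn=None):
    c=capture(name)
    if fn: cv2.imwrite('pics/'+fn,c['image'])
    return c
def cloud(c):
    z=c['z_map'];h,w=z.shape;K=np.array(c['mtx'])
    u,v=np.meshgrid(np.arange(w),np.arange(h))
    x=(u-K[0,2])/K[0,0]*z;y=(v-K[1,2])/K[1,1]*z
    P=np.stack([x,-y,-z],-1)
    W=P@R.from_quat(c['attitude']).as_matrix().T+np.array(c['position'])
    W[z<=0]=np.nan
    return W
E
python3 - <<'E'
from h import *
import pickle
for n in ['scene','side','wrist']:
    c=cap(n,n+'0.png');pickle.dump(c,open(n+'0.pkl','wb'))
    print(n,c['position'],c['attitude'],c['mtx'],[k for k in c])
print(observe())
E
```

```text
pics
scene [ 1.2563272  -0.25440756  1.33367761] [0.22427452 0.16689761 0.59386521 0.75443372] [[469.93432937   0.         251.90347401]
 [  0.         469.93432937 198.0957749 ]
 [  0.           0.           1.        ]] ['image', 'z_map', 'mtx', 'position', 'attitude']
side [ 0.04778183 -0.08801615  1.23488131] [ 0.13969301 -0.11878484 -0.64095984  0.74534992] [[351.37261961   0.         253.530516  ]
 [  0.         351.37261961 194.59981915]
 [  0.           0.           1.        ]] ['image', 'z_map', 'mtx', 'position', 'attitude']
wrist [ 0.31716641 -0.59975952  0.37368764] [-0.10747932  0.07336969 -0.55173741  0.82380272] [[273.07980803   0.         258.4583567 ]
 [  0.         273.07980803 193.97258776]
 [  0.           0.           1.        ]] ['image', 'z_map', 'mtx', 'position', 'attitude']
{'t': 0.15, 'q': array([ 1.0728967 ,  0.47763342,  0.02236114,  1.55618043, -0.01151612,
        1.1092891 , -0.08310688]), 'joint_velocities': array([-0.00067038, -0.00341619,  0.00070901, -0.00239516, -0.00068843,
       -0.00106948,  0.00055947]), 'joint_torque': array([ 2.68216580e-03, -5.96922219e+01,  1.61005318e+00, -2.81492829e+01,
        1.26711369e-02,  6.45618275e-03,  2.32906916e-05]), 'position': array([ 0.25632927, -0.62396617,  0.23055232]), 'eef_rot': array([ 9.81067684e-01,  1.93663939e-01, -1.77154302e-04, -6.67965764e-04]), 'contact_force': array([ 0.29281288,  1.00451796, -0.39956154]), 'torque': array([-0.07482157, -0.01301874,  0.04477399]), 'gripper_width': 0.0853991113615689}
```

View pics/scene0.png

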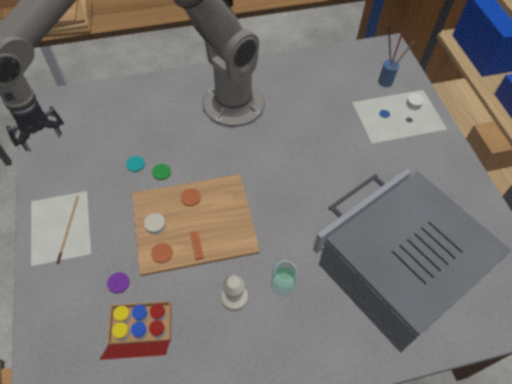

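View pics/side0.png

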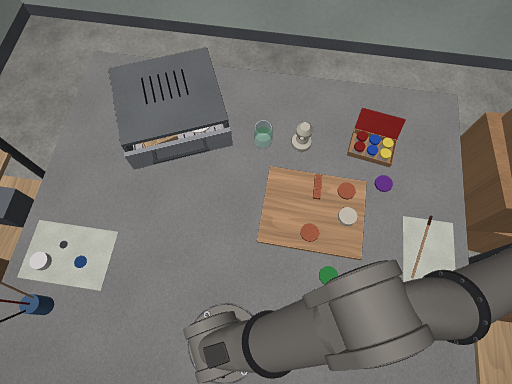

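View pics/wrist0.png

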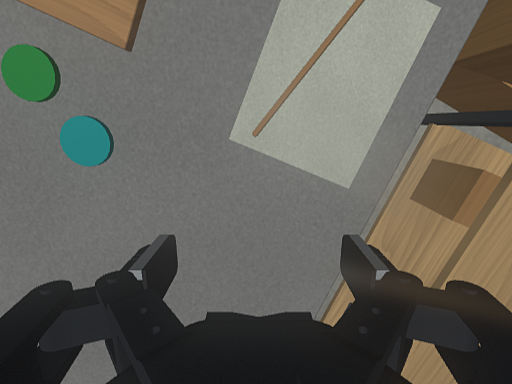

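Scene picture: brown tiles at (191,198) and (162,253), white weight (154,222), and a single bar (197,245), all on the board. Look-alikes to leave are turquoise (136,163), green (162,172) and purple (118,283). The cabinet handle is around (355,195). Next I'll measure these positions and take a close crop to check.

```bash
cat > m.py <<'E'
from h import *
import pickle
def comps(c,W,mask,lo,hi,minA=15,close=False):
    m=mask&(W[...,2]>lo)&(W[...,2]<hi)
    n,l,s,ce=cv2.connectedComponentsWithStats(m.astype(np.uint8),connectivity=4)
    out=[]
    for i in range(1,n):
        if s[i,4]<minA: continue
        P=W[l==i]
        zt=np.median(P[:,2]);T=P[abs(P[:,2]-zt)<0.004]
        (rc,sz,a)=cv2.minAreaRect(T[:,:2].astype(np.float32)*1000)
        (ec,er)=cv2.minEnclosingCircle(T[:,:2].astype(np.float32)*1000)
        out.append((s[i,4],np.round(ce[i]),np.round(T.mean(0),4),np.round(rc,1),np.round(sz,1),round(a,1),np.round(ec,1),round(er,1)))
    return out
def brown(img):
    h=cv2.cvtColor(img,cv2.COLOR_BGR2HSV)
    return (h[...,0]<12)&(h[...,1]>120)&(h[...,2]>60)
E
python3 - <<'E'
from m import *
for n in ['scene','side']:
    c=pickle.load(open(n+'0.pkl','rb'));W=cloud(c);img=c['image']
    print(n)
    for o in comps(c,W,brown(img),0.018,0.06): print('brown',*o)
    h=cv2.cvtColor(img,cv2.COLOR_BGR2HSV)
    for o in comps(c,W,(h[...,1]<60)&(h[...,2]>120),0.025,0.06): print('white',*o)
    # cabinet top
    m=(W[...,2]>0.172)&(W[...,2]<0.188)&(W[...,0]>0.1)&(W[...,1]>0.05)
    P=W[m];print('cab',cv2.minAreaRect(P[:,:2].astype(np.float32)*1000),np.median(P[:,2]))
    for q in [(0,0)]: pass
c=pickle.load(open('scene0.pkl','rb'));img=c['image']
a=cv2.resize(img[170:280,110:270],None,fx=4,fy=4,interpolation=cv2.INTER_CUBIC)
cv2.imwrite('pics/crop1.png',a)
a=cv2.resize(img[160:270,300:430],None,fx=4,fy=4,interpolation=cv2.INTER_CUBIC)
cv2.imwrite('pics/crop2.png',a)
E
```

```text
scene
brown 255 [190. 197.] [ 0.4021 -0.235   0.0265] [ 402.  -233.7] [62.1 62.5] 52.2 [ 401.9 -235.2] 33.2
brown 209 [196. 245.] [ 0.5815 -0.246   0.0307] [ 581.1 -246.3] [96.7 23.7] 0.1 [ 581.1 -242.1] 48.4
brown 314 [161. 252.] [ 0.5817 -0.3536  0.0268] [ 581.8 -353.7] [58.8 65.9] 82.4 [ 582.  -356.7] 34.0
brown 175 [156. 310.] [ 0.7657 -0.392   0.0421] [ 766.  -392.8] [40.  38.2] 79.7 [ 766.3 -392.3] 20.9
brown 177 [156. 327.] [ 0.8126 -0.3994  0.0416] [ 813.3 -399.4] [39.9 39.8] 27.2 [ 813.6 -400.2] 21.6
brown 490 [137. 346.] [ 0.8515 -0.4553  0.038 ] [ 852.1 -457.2] [163.   11.5] 80.2 [ 852.  -457.2] 81.5
white 129 [415. 100.] [0.1648 0.6772 0.0289] [164.4 676. ] [58.4 57.3] 9.6 [162.  675.8] 33.7
white 320 [154. 223.] [ 0.479  -0.3625  0.0406] [ 479.5 -361.9] [62.7 62.8] 1.3 [ 478.2 -363. ] 33.5
white 114 [282. 288.] [ 0.7839 -0.0306  0.0443] [780.4 -26.2] [70.4 24.9] 68.3 [768.8 -21.6] 35.2
white 224 [234. 300.] [ 0.7838 -0.1731  0.0298] [ 780.8 -170.7] [73.  52.1] 82.5 [ 770.8 -170.1] 38.5
cab ((798.6141357421875, 346.49554443359375), (340.0729064941406, 385.3856506347656), 
[... 454 characters left out ...]
white 32 [217. 127.] [0.7549 0.1673 0.0577] [753.2 168.7] [20.2 39.5] 21.6 [754.7 169.3] 20.0
white 28 [188. 134.] [0.706 0.267 0.058] [706.2 266.8] [17.3 31.4] 21.7 [704.3 266.3] 16.9
white 135 [300. 142.] [ 0.7517 -0.1653  0.0304] [ 753.6 -164.7] [74.2 53.4] 80.4 [ 763.9 -166.1] 38.0
white 78 [262. 142.] [ 0.7223 -0.0135  0.0402] [725.7 -14.6] [18.5 62.7] 0.8 [734.9 -14.5] 31.4
white 249 [348. 215.] [ 0.4758 -0.3595  0.0407] [ 475.4 -359.4] [62.6 62.6] 35.3 [ 476.  -359.9] 33.0
white 228 [ 38. 260.] [0.16   0.6808 0.0296] [159.2 681.1] [55.9 61.5] 9.0 [160.3 681.2] 31.1
cab ((796.3489379882812, 350.3045654296875), (345.6432189941406, 380.3878173828125), 24.2880916595459) 0.1795622387790038
```

View pics/crop1.png

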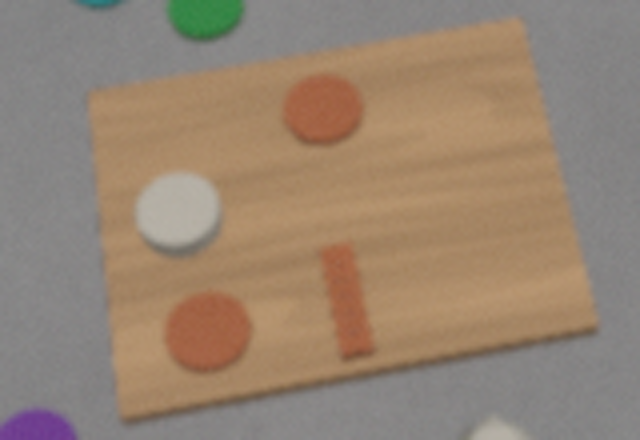

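View pics/crop2.png

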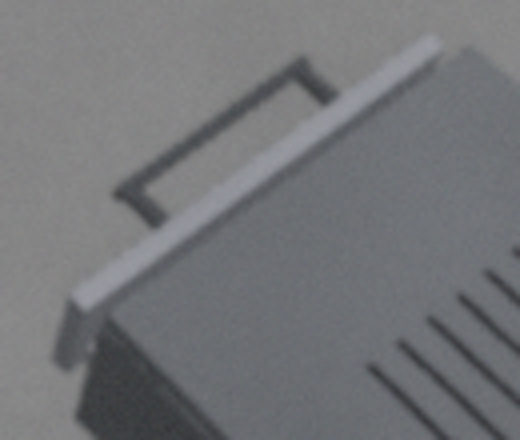

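Two tiles, one weight and one bar, as chosen. The closeup confirms they are brown discs, a white thick disc and a brown bar. Next: the handle and panel, in cabinet coordinates.

```bash
cat >> m.py <<'E'
yaw=np.deg2rad(24.2)
ex=np.array([np.cos(yaw),np.sin(yaw)]);ey=np.array([-ex[1],ex[0]])
CC=np.array([0.7975,0.3485]);F=CC-0.17*ex
def c2w(x,y): return F+x*ex+y*ey
def w2c(P): d=np.asarray(P)[...,:2]-F; return np.stack([d@ex,d@ey],-1)
E
python3 - <<'E'
from m import *
for n in ['scene','side']:
    c=pickle.load(open(n+'0.pkl','rb'));W=cloud(c);C=w2c(W)
    near=(C[...,0]>-0.13)&(C[...,0]<0.02)&(abs(C[...,1])<0.25)
    m=near&(W[...,2]>0.13)&(W[...,2]<0.165)
    a=C[m];z=W[...,2][m]
    for lo in np.arange(-0.12,0.02,0.01):
        k=(a[:,0]>=lo)&(a[:,0]<lo+0.01)
        if k.sum(): print(n,round(lo,3),k.sum(),np.round([a[k,1].min(),a[k,1].max(),np.median(z[k]),z[k].max()],3))
    k=(abs(a[:,1])<0.08)&(a[:,0]<-0.05)&(z>0.142); print('bar x',np.percentile(a[k,0],[5,25,50,75,95]))
    t=near&(W[...,2]>0.152)&(W[...,2]<0.162);print('panel',np.percentile(C[t][:,0],[2,50,98]),np.percentile(C[t][:,1],[1,99]))
    t=(W[...,2]>0.174)&(C[...,0]>-0.03)&(C[...,0]<0.36)&(abs(C[...,1])<.25);print('top',np.percentile(C[t][:,0],[1,99]),np.percentile(C[t][:,1],[1,99]))
q=lambda yw:(R.from_euler('z',yw)*R.from_quat([1,0,0,0])).as_quat()
print(solve_ik([*c2w(-0.04,0),0.127],q(yaw)),solve_ik([*c2w(-0.24,0),0.127],q(yaw)))
print(R.from_quat(q(yaw)).as_matrix())
E
```

```text
scene -0.09 12 [-0.087  0.091  0.147  0.148]
scene -0.08 203 [-0.102  0.099  0.149  0.156]
scene -0.07 46 [-0.103  0.096  0.148  0.153]
scene -0.06 31 [-0.098  0.095  0.149  0.152]
scene -0.05 34 [-0.098  0.094  0.148  0.154]
scene -0.04 131 [-0.193  0.184  0.155  0.163]
scene -0.03 377 [-0.194  0.188  0.156  0.162]
scene -0.02 436 [-0.193  0.187  0.15   0.163]
scene -0.0 18 [-0.192 -0.189  0.148  0.163]
scene 0.01 19 [-0.192 -0.188  0.146  0.159]
bar x [-0.07987944 -0.07716388 -0.07380931 -0.07088722 -0.06966127]
panel [-0.07284854 -0.0243937  -0.01434429] [-0.19097418  0.1808709 ]
top [0.00536894 0.33730125] [-0.19000777  0.18207033]
side -0.09 81 [-0.097  0.1    0.149  0.155]
side -0.08 128 [-0.096  0.102  0.149  0.154]
side -0.07 15 [-0.091  0.097  0.15   0.154]
side -0.06 18 [-0.094  0.095  0.149  0.153]
side -0.05 20 [-0.092  0.098  0.149  0.154]
side -0.04 533 [-0.188  0.191  0.147  0.162]
side -0.03 270 [-0.185  0.188  0.156  0.161]
side -0.02 78 [-0.186  0.188  0.155  0.159]
side -0.01 28 [-0.187  0.191  0.16   0.165]
side -0.0 65 [-0.188  0.192  0.161  0.165]
bar x [-0.08300439 -0.08118828 -0.07897139 -0.07585958 -0.07220917]
panel [-0.07649441 -0.02686107  0.00146088] [-0.18411912  0.18822599]
top [2.69938360e-04 3.34217631e-01] [-0.18360286  0.18741515]
[-0.06371457  0.64115491 -0.63466646  1.64803496  0.43565766  0.99792064
 -1.99238131] [ 0.1169293   0.36618525 -0.76905936  2.11082082  0.3565516   0.79435898
 -2.02165039]
[[ 0.91212012  0.40992303  0.        ]
 [ 0.40992303 -0.91212012  0.        ]
 [ 0.          0.         -1.        ]]
```

```bash
cat >> m.py <<'E'
def qd(yw): return (R.from_euler('z',yw)*R.from_quat([1,0,0,0])).as_quat()
def st(msg=''):
    o=observe();print(msg,'t',round(o['t'],2),'p',np.round(o['position'],4),'c',np.round(w2c(o['position']),4),'f',np.round(o['contact_force'],1),'w',round(o['gripper_width'],4));return o
E
python3 - <<'E'
from m import *
grasp(20)
st()
move_ptp([*c2w(-0.053,0),0.26],qd(yaw)); st('above')
c=cap('wrist','w1.png');pickle.dump(c,open('w1.pkl','wb'))
c=cap('scene','s1.png')
E
```

```text
t 0.92 p [ 0.2565 -0.6244  0.2313] c [-0.7223 -0.6656] f [-0.1 -0.8  0.2] w -0.0
above t 4.22 p [0.5946 0.2561 0.2598] c [-0.053  -0.0011] f [ 0.1 -0.5 -0.5] w -0.0002
```

View pics/w1.png

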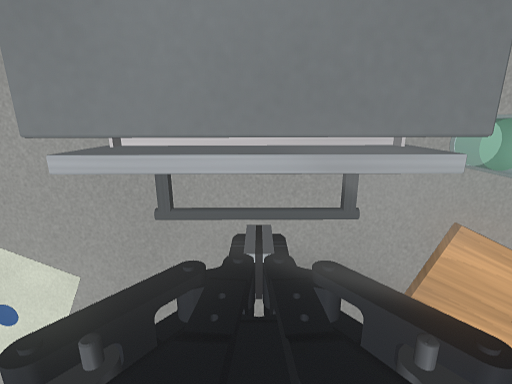

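View pics/s1.png

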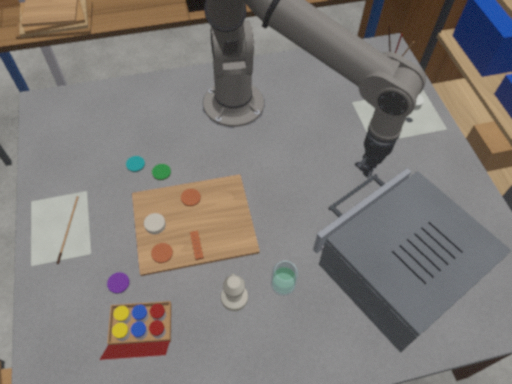

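Wrist view: the bar is at row ~213 and the panel top at rows 147–172, with shut fingers at (258,240) centred on the handle. I'll check the gap from this view, then descend.

```bash
python3 - <<'E'
from m import *
c=pickle.load(open('w1.pkl','rb'));W=cloud(c);C=w2c(W)
for r,cc in [(208,200),(213,200),(218,200),(213,300),(148,200),(160,200),(170,200),(170,300),(136,250),(130,250),(230,258),(226,252)]:
    print(r,cc,np.round(C[r,cc],4),np.round(W[r,cc,2],4))
x=-0.051
movel([*c2w(x,0),0.175],v=0.1); st()
for z in (0.165,0.155,0.145,0.135,0.127):
    movel([*c2w(x,0),z],v=0.04); o=st()
    if np.linalg.norm(o['contact_force'])>8: print('STOP'); break
cap('wrist','w2.png');cap('side','sd2.png')
E
```

```text
208 200 [-0.0699  0.0558] 0.1477
213 200 [-0.0741  0.0554] 0.1506
218 200 [-0.0794  0.0558] 0.1503
213 300 [-0.0743 -0.0421] 0.1504
148 200 [-0.0157  0.0618] 0.1038
160 200 [-0.0215  0.0512] 0.1569
170 200 [-0.0306  0.0517] 0.157
170 300 [-0.0307 -0.0395] 0.157
136 250 [0.0008 0.0052] 0.1782
130 250 [0.0056 0.0051] 0.1807
230 258 [-0.0414 -0.0014] 0.2727
226 252 [-0.0415  0.0018] 0.2669
 t 5.32 p [0.5963 0.2583 0.1758] c [-0.0505  0.0002] f [ 0.3 -0.5 -0.3] w 0.0001
 t 5.72 p [0.5958 0.2578 0.1647] c [-0.0512 -0.0001] f [-0.5  0.3 -0.1] w -0.0001
 t 6.12 p [0.5957 0.2578 0.1546] c [-0.0512 -0.    ] f [ 0.2  0.2 -0.1] w -0.0001
 t 6.52 p [0.5957 0.2578 0.1446] c [-0.0512 -0.    ] f [ 0.7  0.5 -0. ] w 0.0004
 t 6.92 p [0.5957 0.2578 0.1346] c [-0.0512 -0.    ] f [-0.2 -0.2  0.8] w -0.0
 t 7.27 p [0.5957 0.2578 0.1266] c [-0.0512 -0.    ] f [-0.4 -0.3  0.4] w 0.0001
```

View pics/w2.png

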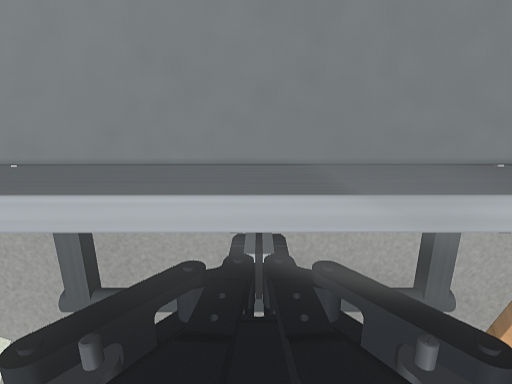

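The fingers are in the gap behind the bar (bar at row ~300, panel edge at row ~232) with no contact force. Now pulling.

```bash
python3 - <<'E'
from m import *
movel([*c2w(-0.15,0),0.127],v=0.06); st()
movel([*c2w(-0.225,0),0.127],v=0.05); st()
for x in np.arange(-0.230,-0.262,-0.003):
    movel([*c2w(x,0),0.127],v=0.03); o=st()
    if np.dot(o['contact_force'][:2],ex)>12: print('stop reached'); break
E
```

```text
t 9.17 p [0.5056 0.2173 0.1269] c [-0.15 -0.  ] f [ 0.7 -0.2  0.9] w 0.0001
 t 10.82 p [0.4371 0.1866 0.127 ] c [-2.251e-01  1.000e-04] f [ 1.   0.3 -0.5] w -0.0001
 t 11.13 p [0.4321 0.1843 0.1269] c [-2.306e-01  1.000e-04] f [ 0.3 -0.  -0.5] w -0.0002
 t 11.38 p [0.4295 0.1831 0.127 ] c [-0.2334 -0.    ] f [ 0.4 -0.2 -0.2] w 0.0
 t 11.63 p [0.4268 0.1819 0.1269] c [-0.2364 -0.    ] f [ 1.1 -0.5  0.5] w -0.0002
 t 11.88 p [0.424  0.1806 0.1269] c [-0.2394 -0.    ] f [-0.9 -0.1 -0.9] w -0.0
 t 12.13 p [0.4213 0.1794 0.1269] c [-0.2425 -0.    ] f [ 0.  -0.1  0.2] w 0.0002
 t 12.38 p [0.4204 0.1791 0.1274] c [-2.434e-01  1.000e-04] f [ 5.6  2.3 -4.8] w 0.0002
 t 12.63 p [0.4203 0.1792 0.128 ] c [-2.435e-01  2.000e-04] f [ 12.8   4.  -10.5] w 0.0002
stop reached
```

Stopped where the geometry predicted. Releasing the hook and looking into the drawer.

```bash
python3 - <<'E'
from m import *
dwell(0.2)
movel([*c2w(-0.231,0),0.127],v=0.03); st()
movel([*c2w(-0.231,0),0.30],v=0.15); st()
gripper_open()
move_ptp([*c2w(-0.17,0),0.36],qd(yaw)); st()
c=cap('wrist','w3.png');pickle.dump(c,open('w3.pkl','wb'))
for n in('scene','side'):
    c=cap(n,n+'3.png');pickle.dump(c,open(n+'3.pkl','wb'))
E
```

```text
t 13.55 p [0.4314 0.184  0.1269] c [-2.313e-01  1.000e-04] f [-0.9  0.1 -0.4] w 0.0
 t 14.85 p [0.4312 0.1838 0.2991] c [-2.316e-01 -1.000e-04] f [-1.   0.1  0.4] w -0.0001
 t 16.07 p [0.4877 0.2096 0.3601] c [-0.1695  0.0004] f [ 0.3 -0.7  0.5] w 0.0854
```

View pics/w3.png

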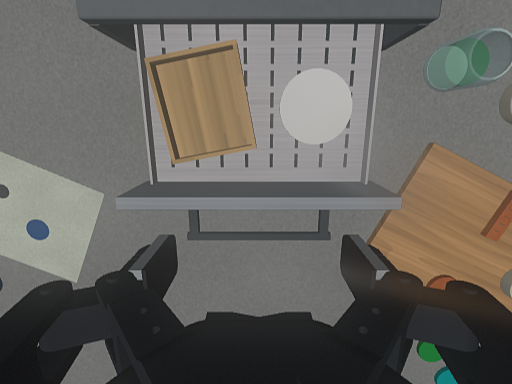

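View pics/side3.png

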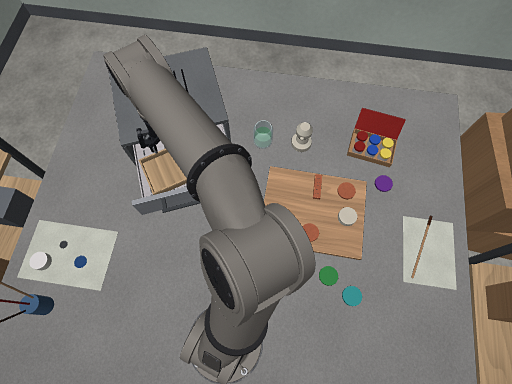

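Drawer open: box on the left (200,102), yawed, and plate on the right (316,106). Measuring both.

```bash
cat >> m.py <<'E'
def plate_box(c):
    W=cloud(c);C=w2c(W);img=c['image']
    h=cv2.cvtColor(img,cv2.COLOR_BGR2HSV)
    reg=(C[...,0]>-0.21)&(C[...,0]<0.0)&(abs(C[...,1])<0.165)
    m=reg&(W[...,2]>0.0655)&(W[...,2]<0.0745)&(h[...,1]<60)
    n,l,s,ce=cv2.connectedComponentsWithStats(cv2.morphologyEx(m.astype(np.uint8),cv2.MORPH_OPEN,np.ones((3,3),np.uint8)))
    i=1+np.argmax(s[1:,4]);P=C[l==i]
    print('plate',s[i],'mean',P.mean(0).round(4),'circ',cv2.minEnclosingCircle((P*1000).astype(np.float32)),'z',np.median(W[l==i][:,2]).round(4))
    m=reg&(W[...,2]>0.062)&(W[...,2]<0.1)&(h[...,1]>70)
    n,l,s,ce=cv2.connectedComponentsWithStats(m.astype(np.uint8))
    i=1+np.argmax(s[1:,4]);P=C[(l==i)];zz=W[l==i][:,2]
    print('box',cv2.minAreaRect((P[zz>0.085]*1000).astype(np.float32)),np.percentile(zz,[10,50,95]).round(4))
E
python3 - <<'E'
from m import *
for n in ['w3','scene3']:
    print(n);plate_box(pickle.load(open(n+'.pkl','rb')))
E
```

```text
w3
plate [ 280   68   72   76 4318] mean [-0.0813 -0.0858] circ ((-82.87073516845703, -86.00579071044922), 55.06257629394531) z 0.0705
box ((-80.96356201171875, 81.5997543334961), (149.07174682617188, 130.25515747070312), 10.695571899414062) [0.0656 0.0669 0.091 ]
scene3
plate [311 203  29  31 405] mean [-0.0926 -0.0912] circ ((-82.57987976074219, -88.5552978515625), 56.39017868041992) z 0.069
box ((-85.01313781738281, 78.36042022705078), (135.52627563476562, 134.89308166503906), 10.335783004760742) [0.0633 0.0672 0.0896]
```

```bash
cat >> m.py <<'E'
def discs(c,verbose=True):
    W=cloud(c);img=c['image'];h=cv2.cvtColor(img,cv2.COLOR_BGR2HSV)
    res=comps(c,W,brown(img)&(W[...,1]<-0.1)&(W[...,0]<0.72),0.0215,0.045,200)
    res+=comps(c,W,(h[...,1]<60)&(h[...,2]>110)&(W[...,1]<-0.1)&(W[...,0]<0.72),0.03,0.06,200)
    for o in res: print(*o)
E
python3 - <<'E'
from m import *
c=pickle.load(open('w3.pkl','rb'));W=cloud(c)
for s in (slice(130,180),slice(335,390)): print('tips z', np.nanpercentile(W[235:290,s,2][W[235:290,s,2]>0.25],[0,1,5]).round(4))
for p,y in (([0.4,-0.234,0.0135],0),([0.58,-0.353,0.0135],0),([*c2w(-.082,-.0865),.067],yaw-np.pi/2),([*c2w(-.082,-.0865),.067],yaw+np.pi/2)):
    s=solve_ik(p,qd(y));print(None if s is None else s.round(2))
move_ptp([0.42,-0.30,0.33],qd(0)); st()
c=cap('wrist','w4.png');pickle.dump(c,open('w4.pkl','wb'));discs(c)
E
```

```text
tips z [0.3737 0.3751 0.3787]
tips z [0.3732 0.3752 0.3786]
[ 1.09  0.65 -0.86  2.16  0.8   0.69 -1.9 ]
[ 0.92  0.84 -0.7   1.65  0.66  0.9  -1.6 ]
[-0.54  0.6   0.23  1.82 -0.19  0.75 -2.93]
[ 0.34  0.85 -1.06  1.75  0.85  1.07 -0.6 ]
 t 18.08 p [ 0.4208 -0.2987  0.3302] c [-0.4389 -0.4359] f [-0.4 -0.1 -0.1] w 0.0855
1217 [223.  55.] [ 0.581  -0.2457  0.0325] [ 579.9 -245.7] [93.3 26.2] 0.8 [ 579.8 -246.2] 48.0
1649 [296.  56.] [ 0.5802 -0.3535  0.0284] [ 579.8 -353.3] [63.8 64.2] 7.1 [ 579.9 -353.8] 32.7
1189 [219. 174.] [ 0.4013 -0.234   0.0285] [ 401.  -233.5] [63.  64.2] 88.7 [ 400.6 -233.7] 32.7
1438 [299. 127.] [ 0.478  -0.3607  0.0424] [ 477.3 -360.9] [62.8 64.6] 0.1 [ 477.6 -360.8] 32.6
```

View pics/w4.png

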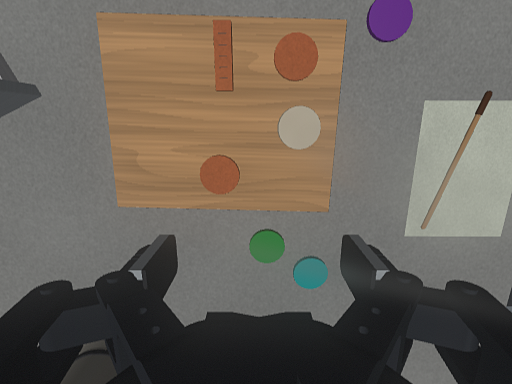

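Wrist view: the bar (223,55), tile (296,56), weight (299,127) and tile (219,174) agree with the scene measurements. Fingertips when open sit 13.4 mm above the TCP, as described. Picking the near tile.

```bash
cat >> m.py <<'E'
PL=np.array([-0.082,-0.0865])
def descend(xy,z0,z1,v=0.06):
    movel([*xy,z0],v=0.15)
    movel([*xy,z1+0.012],v=0.1)
    for z in (z1+0.006,z1):
        movel([*xy,z],v=v); o=observe()
        if abs(o['contact_force'][2])>6 or np.linalg.norm(o['contact_force'])>10: st('CONTACT'); return False
    return True
def pick(xy,z,yw=0,force=50,zc=0.25):
    move_ptp([*xy,0.16],qd(yw)); 
    ok=descend(xy,0.12,z); st('down')
    if not ok: return False
    grasp(force); st('grip')
    movel([*xy,0.06],v=0.06); movel([*xy,zc],v=0.2); o=st('up'); return o['gripper_width']
E
python3 - <<'E'
from m import *
print(pick([0.4008,-0.2337],0.0135))
c=cap('wrist','w5.png')
E
```

```text
down t 20.9 p [ 0.4005 -0.2336  0.0132] c [-0.4307 -0.3682] f [-0.3 -0.7 -0. ] w 0.085
grip t 21.25 p [ 0.4009 -0.2337  0.0141] c [-0.4304 -0.3684] f [-2.7  1.9  8.9] w 0.0638
up t 23.27 p [ 0.4    -0.2334  0.2489] c [-0.4311 -0.3678] f [-0.1 -0.3 -1.5] w 0.0636
0.06358179045532966
```

View pics/w5.png

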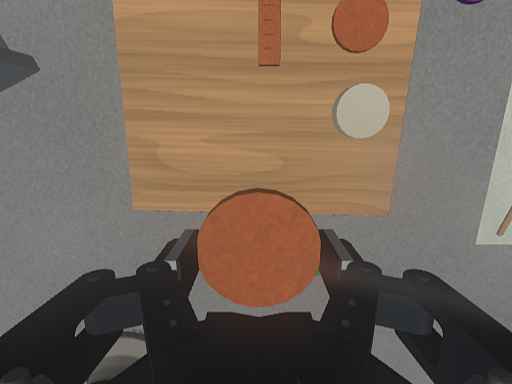

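Held flat and centred at (258,247). I'll measure the in-hand offset and place it.

```bash
cat >> m.py <<'E'
def inhand(white=False,th=0.0145):
    o=observe();c=cap('wrist');W=cloud(c);img=c['image'];h=cv2.cvtColor(img,cv2.COLOR_BGR2HSV)
    p=o['position'];z=W[...,2]-p[2]
    m=((h[...,1]<60)&(h[...,2]>110)) if white else brown(img)
    m=m&(abs(z-th)<0.006)&(np.hypot(W[...,0]-p[0],W[...,1]-p[1])<0.06)
    P=W[m];ce,r=cv2.minEnclosingCircle((P[:,:2]*1000).astype(np.float32))
    Pz=P[:,2]
    A=np.c_[P[:,:2]-P[:,:2].mean(0),np.ones(len(P))];s=np.linalg.lstsq(A,Pz,rcond=None)[0]
    d=np.array(ce)/1000-p[:2]
    print('inhand n',m.sum(),'r',round(r,1),'off',d.round(4),'top-TCP',round(np.median(Pz)-p[2],4),'slope',s[:2].round(3),'w',round(o['gripper_width'],4))
    return d,np.median(Pz)-p[2]
def place(cxy,z,yw,off=(0,0),approach=0.14):
    xy=c2w(*cxy)-np.array(off)
    movel([*xy,approach],v=0.15)
    movel([*xy,z+0.01],v=0.1); st('near')
    movel([*xy,z],v=0.03); o=st('at'); return xy
E
python3 - <<'E'
from m import *
inhand()
xy=c2w(*PL)
move_ptp([*xy,0.25],qd(yaw+np.pi/2)); st()
d,t=inhand()
cap('side','sd6.png')
E
```

```text
inhand n 11495 r 33.3 off [-0.0003 -0.0001] top-TCP 0.0143 slope [-0.007  0.003] w 0.0637
 t 25.02 p [0.6035 0.1645 0.2498] c [-0.0824 -0.0883] f [ 0.6 -0.4 -0.2] w 0.0636
inhand n 11209 r 33.1 off [ 0.001  -0.0011] top-TCP 0.0142 slope [-0.001 -0.002] w 0.0636
```

View pics/sd6.png

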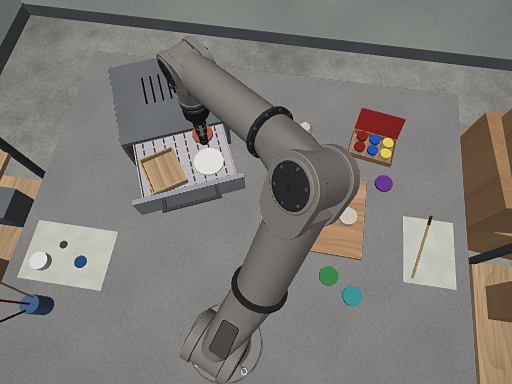

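```bash
python3 - <<'E'
from m import *
xy=place(PL,0.0665,yaw+np.pi/2)
gripper_open(); st('open')
movel([*xy,0.12],v=0.06); movel([*xy,0.25],v=0.2); st()
# look from in front
move_ptp([*c2w(-0.17,-0.04),0.36],qd(yaw))
c=cap('wrist','w7.png');pickle.dump(c,open('w7.pkl','wb'))
W=cloud(c);C=w2c(W);m=brown(c['image'])&(C[...,0]>-0.2)&(C[...,0]<0)&(C[...,1]<0)&(C[...,1]>-.16)
print('tile',cv2.minEnclosingCircle((C[m]*1000).astype(np.float32)),np.median(W[m][:,2]))
plate_box(c)
E
```

```text
near t 26.78 p [0.6033 0.1667 0.0767] c [-0.0817 -0.0862] f [ 0.9 -0.2  0.9] w 0.0634
at t 27.27 p [0.603  0.1662 0.0664] c [-0.0821 -0.0865] f [-0.2  0.1  1.1] w 0.0635
open t 27.62 p [0.6031 0.1663 0.0665] c [-0.082  -0.0865] f [ 1.1  0.6 -0.3] w 0.0858
 t 29.46 p [0.6026 0.1657 0.2486] c [-0.0827 -0.0869] f [ 0.9  0.5 -1.6] w 0.0857
tile ((-81.65665435791016, -87.60630798339844), 32.00970458984375) 0.08041382707892156
plate [ 253   66   73   77 2690] mean [-0.0817 -0.0843] circ ((-82.44790649414062, -86.08045959472656), 54.87779998779297) z 0.0704
box ((-80.580322265625, 81.68132019042969), (149.53125, 130.86341857910156), 10.714715957641602) [0.0656 0.0669 0.091 ]
```

View pics/w7.png

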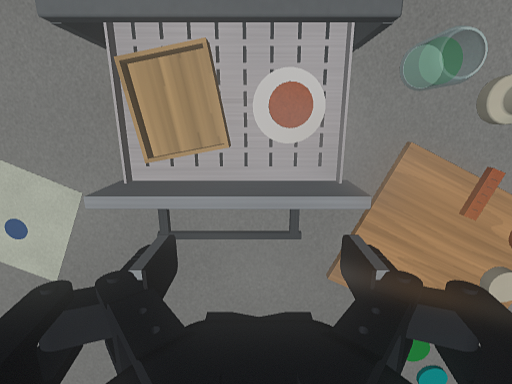

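The tile sits within 2 mm of the plate centre (290,105). Now the second tile.

```bash
python3 - <<'E'
from m import *
move_ptp([0.46,-0.30,0.33],qd(0))
c=cap('wrist','w8.png');discs(c)
w=pick([0.580,-0.3535],0.0145)
if w>0.06:
    inhand()
    xy=c2w(*PL)
    move_ptp([*xy,0.25],qd(yaw+np.pi/2)); st()
    inhand()
E
```

```text
1180 [206.  60.] [ 0.6137 -0.22    0.0325] [ 613.  -219.9] [94.1 25.9] 2.8 [ 612.7 -219.6] 48.0
1521 [295.  85.] [ 0.5804 -0.3535  0.0285] [ 579.8 -353.5] [63.7 64.4] 11.2 [ 579.9 -353.7] 32.6
1343 [298. 153.] [ 0.4783 -0.3607  0.0424] [ 477.7 -360.9] [62.9 63.4] 1.1 [ 477.8 -361. ] 32.6
down t 35.4 p [ 0.5796 -0.3534  0.014 ] c [-0.3165 -0.5509] f [0.3 0.9 0.6] w 0.0853
grip t 35.74 p [ 0.5805 -0.3536  0.0153] c [-0.3158 -0.5515] f [-1.4  0.8  5.5] w 0.0633
up t 37.75 p [ 0.5792 -0.3533  0.2485] c [-0.3169 -0.5507] f [ 0.2  0.1 -1.1] w 0.0636
inhand n 11304 r 33.3 off [-0.     -0.0003] top-TCP 0.0132 slope [-0.006  0.001] w 0.0636
 t 39.68 p [0.6038 0.1647 0.2497] c [-0.082  -0.0882] f [-0.3  0.3 -0.3] w 0.0637
inhand n 11250 r 33.5 off [ 0.0005 -0.0011] top-TCP 0.0132 slope [ 0.001 -0.002] w 0.0637
```

The bar has been knocked to (0.613,-0.220). I'll re-measure it before gripping. Placing tile 2.

```bash
cat >> m.py <<'E'
def look(fn):
    move_ptp([*c2w(-0.17,-0.04),0.36],qd(yaw))
    c=cap('wrist',fn);W=cloud(c);C=w2c(W);m=brown(c['image'])&(C[...,0]>-0.2)&(C[...,0]<0)&(C[...,1]<-0.02)&(C[...,1]>-.16)
    if m.sum()>50: print('tile',cv2.minEnclosingCircle((C[m]*1000).astype(np.float32)),np.median(W[m][:,2]))
    plate_box(c); return c
E
python3 - <<'E'
from m import *
xy=place(PL,0.078,yaw+np.pi/2)
gripper_open(); st('open')
movel([*xy,0.13],v=0.06); movel([*xy,0.25],v=0.2)
look('w9.png')
move_ptp([0.48,-0.27,0.33],qd(0))
c=cap('wrist','w10.png');discs(c)
E
```

```text
near t 41.28 p [0.6031 0.1666 0.0879] c [-0.0819 -0.0862] f [-0.8 -0.1 -0.7] w 0.0634
at t 41.77 p [0.6031 0.1662 0.0779] c [-0.0821 -0.0865] f [-0.2  0.4 -0.7] w 0.0637
open t 42.12 p [0.6032 0.1664 0.0781] c [-0.0819 -0.0865] f [-0.4  0.1 -0.1] w 0.0854
tile ((-81.81324005126953, -87.32514190673828), 32.18609619140625) 0.09053662741926749
plate [ 253   67   72   76 2613] mean [-0.0822 -0.0835] circ ((-82.48153686523438, -85.9925308227539), 54.997005462646484) z 0.0705
box ((-80.74798583984375, 81.77469635009766), (149.4337615966797, 130.97378540039062), 10.630534172058105) [0.0656 0.067  0.091 ]
1134 [226.  74.] [ 0.6138 -0.2198  0.0325] [ 612.8 -219.9] [93.8 25.7] 2.8 [ 612.7 -218.8] 47.6
1298 [316. 165.] [ 0.4784 -0.3604  0.0424] [ 477.8 -360.2] [62.9 63.8] 0.1 [ 477.9 -360.8] 32.7
```

View pics/w9.png

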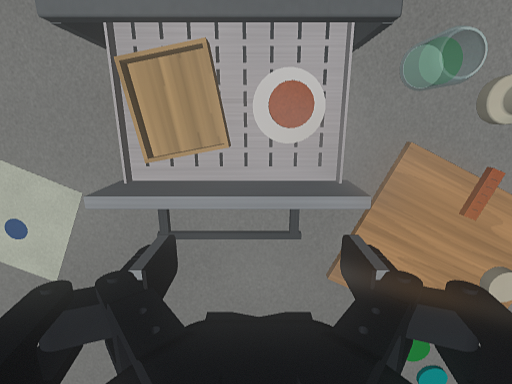

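View pics/w10.png

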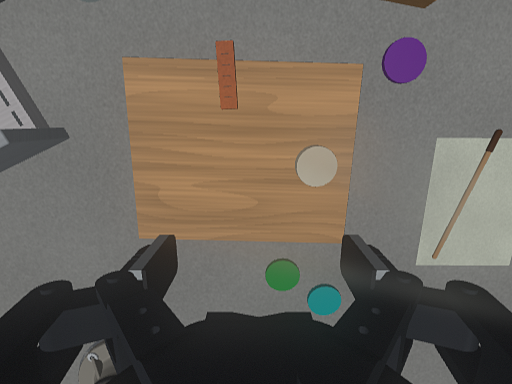

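The bar is at (226,74) in the last view, slightly turned and partly over the far board edge. The pile is centred. Picking the bar.

```bash
python3 - <<'E'
from m import *
a=np.deg2rad(2.8)
ctr=np.array([0.6130,-0.2197]); xy=ctr-0.010*np.array([np.cos(a),np.sin(a)])
w=pick(xy,0.0225,yw=a,force=50)
print(w)
c=cap('wrist','w11.png')
yb=yaw+np.deg2rad(10.7)+np.pi/2
print(solve_ik([*c2w(-0.081,0.0817),0.25],qd(yb)))
if w>0.02:
    tx=np.array([np.cos(yb),np.sin(yb)])
    t=c2w(-0.081,0.0817)-0.010*tx
    move_ptp([*t,0.25],qd(yb)); st()
    c=cap('wrist','w12.png')
E
```

```text
down t 49.64 p [ 0.6026 -0.2202  0.022 ] c [-0.2409 -0.4388] f [-0.6  1.3 -0.7] w 0.0856
grip t 50.22 p [ 0.6033 -0.2202  0.0229] c [-0.2402 -0.4391] f [ 0.2 -1.   3.5] w 0.0246
up t 52.09 p [ 0.6022 -0.2203  0.2485] c [-0.2413 -0.4387] f [-0.4  0.7 -1.6] w 0.0242
0.024232858814998013
[ 0.20005394  0.7398706  -1.32666016  1.60727455  0.72925025  1.37984667
 -0.60431128]
 t 54.08 p [0.5418 0.3107 0.2498] c [-0.0788  0.0704] f [ 0.2 -0.1 -1. ] w 0.0243
```

View pics/w12.png

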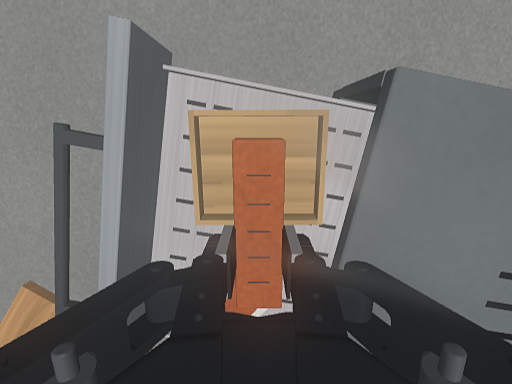

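The bar is held square to the box, spanning rows 138–308 at column 258. Lowering it into the box.

```bash
python3 - <<'E'
from m import *
yb=yaw+np.deg2rad(10.7)+np.pi/2
tx=np.array([np.cos(yb),np.sin(yb)])
t=c2w(-0.081,0.0817)-0.010*tx
movel([*t,0.14],v=0.15);movel([*t,0.085],v=0.08);st()
for z in (0.079,0.074):
    movel([*t,z],v=0.03);o=st()
    if o['contact_force'][2]>6: break
gripper_open();st('open')
movel([*t,0.13],v=0.06);movel([*t,0.25],v=0.2)
look('w13.png')
E
```

```text
t 55.84 p [0.5409 0.3123 0.0853] c [-0.0789  0.0722] f [-0.  0. -1.] w 0.0244
 t 56.19 p [0.5408 0.3118 0.0789] c [-0.0792  0.0718] f [ 0.2  0.3 -0.8] w 0.0245
 t 56.51 p [0.5407 0.3118 0.0737] c [-0.0793  0.0718] f [-0.2 -0.6 -1.2] w 0.0245
open t 57.12 p [0.5408 0.3119 0.074 ] c [-0.0791  0.0719] f [ 0.   0.7 -0. ] w 0.0858
tile ((-81.82526397705078, -87.37238311767578), 32.36615753173828) 0.09048597541263126
plate [ 253   67   73   76 2606] mean [-0.0822 -0.0834] circ ((-82.52349090576172, -86.01976776123047), 54.93474197387695) z 0.0704
box ((-80.665283203125, 81.76448059082031), (149.490478515625, 130.7113494873047), 10.77328872680664) [0.0657 0.0673 0.091 ]
```

View pics/w13.png

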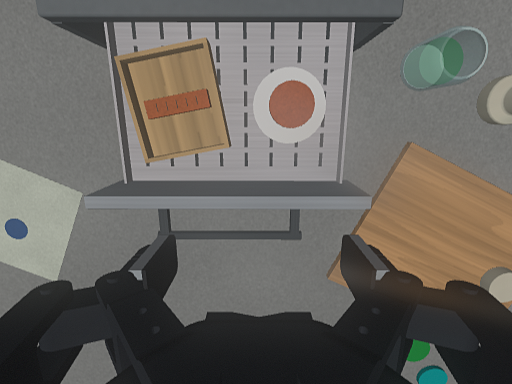

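The bar lies in the box at (178,104). Now the weight.

```bash
python3 - <<'E'
from m import *
w=pick([0.4780,-0.3608],0.0185,force=60)
if w>0.06:
    inhand(True,0.0235)
    xy=c2w(*PL)
    move_ptp([*xy,0.25],qd(yaw+np.pi/2)); st()
    inhand(True,0.0235)
    cap('wrist','w14.png')
E
```

```text
down t 64.17 p [ 0.4777 -0.3607  0.0181] c [-0.4124 -0.5158] f [ 0.2  1.4 -0.1] w 0.0852
grip t 64.51 p [ 0.4784 -0.3609  0.0192] c [-0.4119 -0.5162] f [-1.4  0.2  4.9] w 0.0639
up t 66.45 p [ 0.4772 -0.3607  0.2487] c [-0.4129 -0.5155] f [ 0.6 -0.3 -1.1] w 0.0641
inhand n 12256 r 32.7 off [-0.0008 -0.0004] top-TCP 0.0233 slope [-0.002  0.001] w 0.0641
 t 68.46 p [0.6037 0.1646 0.2497] c [-0.0821 -0.0883] f [ 0.2 -0.2 -1.1] w 0.0638
inhand n 12649 r 42.1 off [-0.0057  0.005 ] top-TCP 0.0233 slope [ 0.003 -0.008] w 0.0638
```

View pics/w14.png

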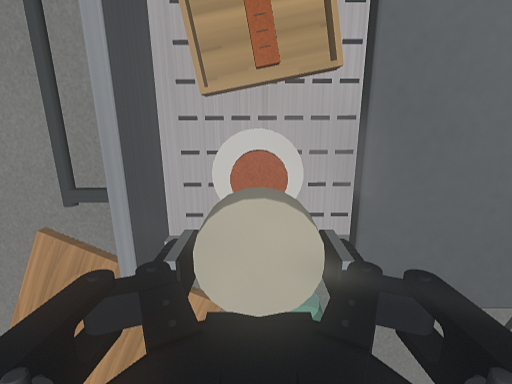

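The weight is held level and centred. Placing it on the pile.

```bash
python3 - <<'E'
from m import *
xy=place(PL,0.092,yaw+np.pi/2)
o=observe()
gripper_open(); st('open')
movel([*xy,0.14],v=0.05); movel([*xy,0.25],v=0.2)
c=look('w15.png')
W=cloud(c);C=w2c(W);h=cv2.cvtColor(c['image'],cv2.COLOR_BGR2HSV)
m=(W[...,2]>0.107)&(W[...,2]<0.122)&(h[...,1]<70)&(np.hypot(C[...,0]+.082,C[...,1]+.086)<0.06)
P=C[m];z=W[m][:,2];print('weight',cv2.minEnclosingCircle((P*1000).astype(np.float32)),np.median(z),np.linalg.lstsq(np.c_[P,np.ones(len(P))],z,rcond=None)[0][:2])
pickle.dump(c,open('w15.pkl','wb'));cap('scene','scene15.png')
E
```

```text
near t 69.97 p [0.6028 0.1664 0.1014] c [-0.0823 -0.0863] f [-0.2 -0.3 -1.5] w 0.064
at t 70.46 p [0.6031 0.1663 0.092 ] c [-0.082  -0.0865] f [-0.4  0.1 -1.6] w 0.0641
open t 70.81 p [0.6032 0.1664 0.0923] c [-0.0818 -0.0864] f [-0.3 -0.3  0.6] w 0.0856
plate [ 253   66   73   77 2353] mean [-0.0837 -0.0803] circ ((-82.38961029052734, -86.10743713378906), 55.036380767822266) z 0.0704
box ((-80.67066955566406, 81.60598754882812), (149.43104553222656, 130.46292114257812), 10.7869291305542) [0.0657 0.0673 0.0909]
weight ((-80.905517578125, -88.10223388671875), 32.90011215209961) 0.11438820319861898 [ 0.00192983 -0.00267198]
```

View pics/w15.png

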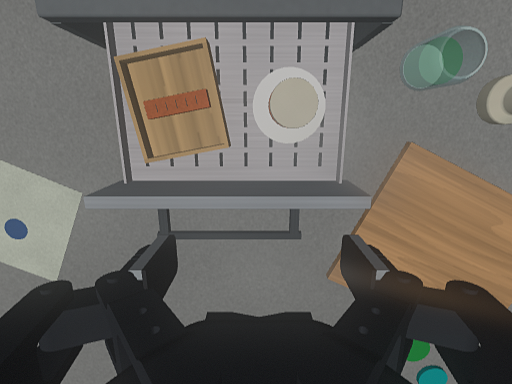

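View pics/scene15.png

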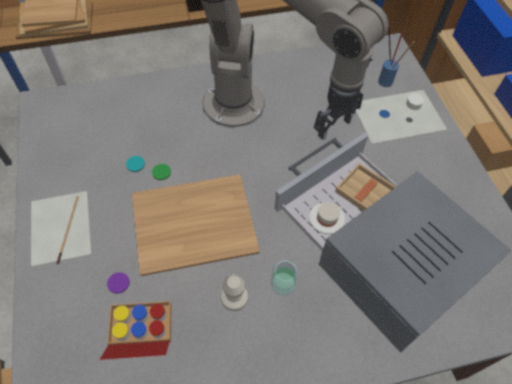

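Pile straight (weight at (293,103), within ~2.5 mm and level), bar in the box, board empty and bystanders unmoved. Now shutting the drawer gently, from inside the handle gap.

```bash
python3 - <<'E'
from m import *
grasp(20)
x0=-0.2365
move_ptp([*c2w(x0,0),0.26],qd(yaw)); movel([*c2w(x0,0),0.175],v=0.1); st()
ok=True
for z in (0.16,0.145,0.135,0.127):
    movel([*c2w(x0,0),z],v=0.04); o=observe()
    if np.linalg.norm(o['contact_force'])>8: st('STOP'); ok=False;break
if ok:
    st('in gap')
    movel([*c2w(-0.222,0),0.127],v=0.012); st()
    movel([*c2w(-0.045,0),0.127],v=0.035); st()
    for x in np.arange(-0.042,-0.012,0.003):
        movel([*c2w(x,0),0.127],v=0.012); o=st()
        if np.dot(o['contact_force'][:2],ex)<-12: print('shut');break
E
```

```text
t 76.29 p [0.4272 0.1822 0.1755] c [-2.36e-01  1.00e-04] f [0.2 0.4 0.6] w -0.0001
in gap t 78.09 p [0.4265 0.1818 0.1267] c [-0.2367  0.    ] f [ 0.5 -0.2  0.2] w -0.0003
 t 79.45 p [0.4399 0.1878 0.1269] c [-0.2221 -0.    ] f [-1.5 -0.4 -1.2] w -0.0002
 t 84.66 p [0.6015 0.2603 0.127 ] c [-0.045  -0.0001] f [-1.9  1.1  0.4] w 0.0002
 t 85.06 p [0.6048 0.2614 0.127 ] c [-0.0415 -0.0004] f [ 0.1 -0.8 -0.3] w 0.0001
 t 85.46 p [0.6073 0.2627 0.127 ] c [-0.0387 -0.0002] f [ 0.4 -0.1 -0.6] w 0.0003
 t 85.86 p [0.6098 0.2642 0.127 ] c [-0.0357  0.    ] f [-0.4 -1.1 -0.1] w -0.0002
 t 86.26 p [0.6126 0.2654 0.127 ] c [-0.0327  0.    ] f [-0.3  0.1 -0.1] w -0.0001
 t 86.66 p [0.6153 0.2667 0.127 ] c [-0.0297  0.    ] f [ 0.5 -1.   0.1] w 0.0001
 t 87.06 p [0.6157 0.2668 0.127 ] c [-0.0293  0.    ] f [-8.8 -5.7  7.1] w 0.0002
 t 87.46 p [0.6157 0.2668 0.127 ] c [-0.0294 -0.    ] f [-19.2 -11.7  16.1] w 0.0002
shut
```

```bash
python3 - <<'E'
from m import *
dwell(0.3)
x=-0.0365
movel([*c2w(x,0),0.127],v=0.02); st()
movel([*c2w(x,0),0.20],v=0.05); movel([*c2w(x-0.08,0),0.30],v=0.15)
move_ptp([*c2w(-0.22,0),0.30],qd(yaw)); st()
c=cap('wrist','w16.png');W=cloud(c);C=w2c(W)
t=(W[...,2]>0.152)&(W[...,2]<0.162)&(abs(C[...,1])<0.15)&(C[...,0]<0.02)&(C[...,0]>-0.045)
print('panel x',np.percentile(C[t][:,0],[2,50,98]).round(4))
cap('side','sd16.png')
E
```

```text
t 88.53 p [0.6094 0.264  0.127 ] c [-0.0363  0.    ] f [0.2 0.5 0.5] w 0.0002
 t 91.63 p [0.4417 0.188  0.2997] c [-0.2204 -0.0005] f [ 0.6 -0.3 -0.2] w 0.0001Traceback (most recent call last):
  File "<stdin>", line 9, in <module>
    return _quantile_unchecked(
        a, q, axis, out, overwrite_input, method, keepdims, weights)
    return _ureduce(a,
                    func=_quantile_ureduce_func,
    ...<5 lines>...
                    overwrite_input=overwrite_input,
                    method=method)
    r = func(a, **kwargs)
    result = _quantile(arr,
                       quantiles=q,
    ...<2 lines>...
                       out=out,
                       weights=wgt)
    slices_having_nans = np.isnan(arr[-1, ...])
                                  ~~~^^^^^^^^^
IndexError: index -1 is out of bounds for axis 0 with size 0
```

View pics/w16.png

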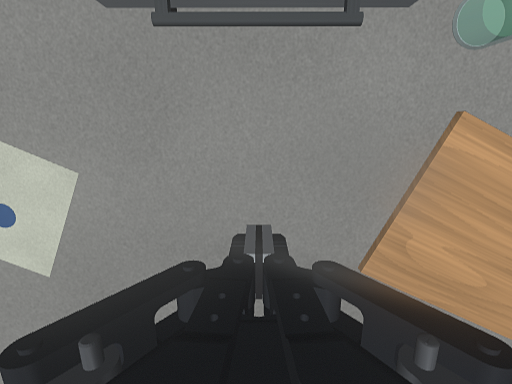

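The panel was out of that view, so I'll check from closer.

```bash
python3 - <<'E'
from m import *
move_ptp([*c2w(-0.13,0),0.32],qd(yaw)); st()
c=cap('wrist','w17.png');W=cloud(c);C=w2c(W)
t=(W[...,2]>0.152)&(W[...,2]<0.162)&(abs(C[...,1])<0.15)&(C[...,0]<0.02)&(C[...,0]>-0.045)
print('panel x',np.percentile(C[t][:,0],[2,50,98]).round(4) if t.any() else None)
c=cap('side','sd17.png')
c=cap('scene','sc17.png')
E
```

```text
t 92.14 p [0.5248 0.2266 0.3189] c [-0.1287  0.0006] f [-0.4 -0.1 -0. ] w 0.0001
panel x [-0.0174 -0.009  -0.0004]
```

View pics/w17.png

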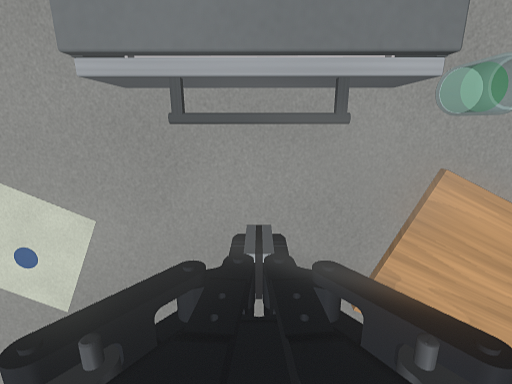

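View pics/sc17.png

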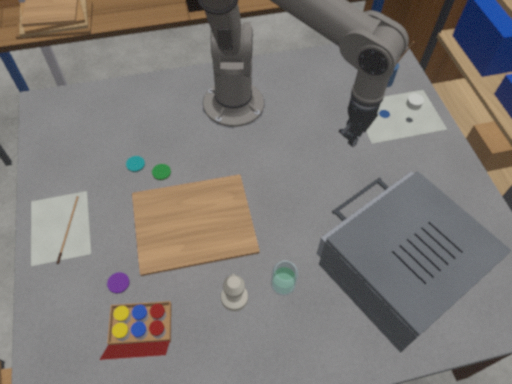

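The panel is flush: its top spans x = -0.017 to 0 in cabinet coordinates, so the drawer is shut. The arm is clear and the bystanders haven't moved. Handing in.

```bash
python3 - <<'E'
from m import *
dwell(0.3); job_done()
E
```

```text
the job is handed in; nothing more can be done
```

The drying cabinet is loaded and shut, and I handed the job in at about 93 s of the 210 s allowed; no verdict is reported.

**What I did:**
- I hooked the drawer behind its handle and pulled it out to the stop.
- Both brown tiles that were present went onto the plate, with the white weight on top.
- The only bar present was knocked a few centimetres aside during the run. I measured it again, then put it in the box.
- I pushed the drawer slowly shut and let go.

**Last checks before shutting:** the tiles were within about 1.5 mm of the plate's centre and the weight within about 2.5 mm. The pile was level, and the bar lay in the box.

**Checks after shutting:**
- The front panel was flush and the gripper was clear of everything.
- In the overhead picture the jar, the bust and the coloured look-alikes stood where they had been.
- One panel check failed because the panel was out of the camera's view. I repeated it from closer and it was fine.
- I could not see the pile once the drawer was shut, so I can't confirm it stayed straight. The drawer moved at about 35 mm/s, and the push force only rose when it reached the end.

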